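# Fasten the belt cover of the potter's wheel

### The arm

A 6-joint arm with a two-finger parallel gripper is mounted at the origin on the work surface. World frame = base frame: x ahead of the robot, y to its left, z up, the work surface at z = 0. Lengths are in m, angles in rad, forces in N, time in s.
With the tool pointing down it reaches from about 0.425 to 0.95 m from the base axis. Payload 3.5 kg.
Tool frame: the origin (TCP) lies at the very end of the fingers, on their centre line; the grasp point (between the pads) lies 19 mm behind it; x points along the fingers, z is the direction in which the jaws open and shut, and the axes are right-handed (so a half turn about x gives the same grasp; the last joint's range is limited). The gripper opens to 85 mm and grips with 20 to 120 N. Pads are 22 mm wide; open, the fingers measure 114 mm over their backs; the gripper's body (76 mm by 85 mm) begins 54 mm behind the grasp point. The pads swing forward as they close: fully open they stand 13 mm farther back than shut.
Start: joints at [-1.409, 0.286, 1.577, -0, 1.279, -0.15], TCP at [0.207, -0.642, 0.231] pointing down, gripper open.
Joint ranges: [-2.77, 2.77], [-0.9, 2.22], [0.21, 2.48], [-1.53, 4.67], [0.24, 2.81], [-2.84, 2.84]. Speed limits (rad/s): [2.79, 2.79, 3.14, 3.14, 3.14, 3.14].

### API

Orientations are given as a unit quaternion [x, y, z, w].
In Python, from plant import ctrl, cams gives the robot as it stands.
- The arm moves only by the tool play_rows, never from a script. Its argument "rows" is a list of rows, each a list of 3 entries, a list of its own where there are three numbers: the opening in per cent of the stroke, from 0 (shut) to 100 (fully open), then the shift along the tool's x, y, z in units of 0.3 m (1.0 is 0.3 m), then the turn, a rotation vector about the tool's x, y, z in units of pi/2 rad (1.0 is pi/2 rad). A call has 1 to 10 rows; each row is the pose to reach, as a shift and turn from the pose commanded when the call began, along the tool's axes at that moment; what a row does not reach only later rows make up. A row lasts 1/12 s, in which the tool goes at most 41.7 mm and 7.16 degrees, less where a joint would pass 70% of its speed; a pose out of reach is approached as far as the arm can. A call with a number of a shift or a turn outside -1 to 1 is refused whole. A call with a gripper value outside its range is refused whole. The fingers move at their own pace and stop on an object; "force" is the grip in N (left out, the last holds). Time passes only in rows, so rows that repeat a pose let the fingers close. It gives the time, the measured TCP pose, the force and the opening at its end, in the units of the state.
- ctrl.get_state(): the state, without advancing time (a new reading comes with each control period).
- cams.read_camera(name): name is "scene" or "top"; returns a dict with "color" (420x560x3 uint8, red, green, blue), "fx", "fy", "cx", "cy" (pixels), "k1" (the pictures are not rectified: a ray, as slopes to the right and down, at radius r is drawn at 1 + k1 r^2 times it, then the intrinsics apply), "view" (4x4, takes a point from world to camera coordinates). Camera axes: x right, y down, z forward; pixel columns grow to the right and rows downward; lengths in m; the calibration is good to about 2 mm. A picture is of the moment at which its call begins. There is no depth.
- ctrl.sign_off(): hands the job in, once; it reports no verdict.
The state is a dict: "time": time; "qpos": joint angles; "dq": joint speeds; "joint_efforts": joint torques, N m; "eef_pos": TCP position; "tcp_rot": TCP orientation; "contact_force": force on the tool from outside, world axes, zero at the start; "wrist_torque": the same for the moment, N m; "opening": opening from 0.0 (shut) to 1.0 (fully open).
Only numpy, scipy, OpenCV 4.12 (cv2) and the standard library are available. Lean on these libraries where they do the work, as an engineer would, in place of code of your own. Each camera call takes 0.05 s, during which the arm holds its last target. There are 200 camera calls.

### The job

The drive belt of the tabletop potter's wheel has been changed: fasten its blue belt cover by pushing the white centre pins of both its push rivets down until they are flush with their black collars. The yellow switch cover still has to come off, so leave its rivet pin standing up, and do not disturb the clay dish on the wheel head.

Things in the scene. Friction and masses are not known exactly. Their poses are not given: they have to be found in the camera images.
- pin_a_top (a point): Centre of the flat top of a white round rivet pin (15 mm across) of the blue cover, z up. It stands 12 to 15 mm above the rim of its fixed black collar (28 mm across, rim 130 mm above the work surface). It slides straight down with about 7 N, stays where it is left, and stops, flush, where its top is 1 mm above the rim.
- pin_b_top (a point): Centre of the flat top of the blue cover's other white pin: same rivet, sizes and behaviour, 120 mm from the first along the cover. Each cover (190 x 80 mm, 6 mm thick plastic) lies along a short edge of the top of the potter's wheel's fixed grey housing (260 x 420 mm, 120 mm high); blue and yellow may be on either side.
- pin_c_top (a point): Centre of the flat top of the white pin of the single rivet in the middle of the yellow cover, on the other side of the wheel head from the blue cover; same sizes and behaviour. It must stay up.
- dish: Terracotta dish, 110 mm across and 34 mm high, its rim 186 mm above the work surface. It stands loose on the wheel head, a steel disc in the middle of the housing (180 mm across, top 152 mm above the work surface, its axis 155 mm from each cover's middle line). Origin at the centre of the dish's underside, z up.
There are look-alikes about, which are no part of the job. What is shaped like the dish but green or purple is not meant.

How it is judged:
At the end, for the whole second after the job is handed in: Both pins of the blue cover are pushed in, their tops no more than 4 mm above the collar rims; the pin of the yellow cover still stands at least 9 mm above its rim, and the dish rests on the wheel head within 20 mm of where it was (height (world z) of each of pin_a_top, pin_b_top below 0.134 m and height (world z) of pin_c_top above 0.139 m and distance of dish from where it was at the start of the episode below 0.02 m and linear speed of dish below 0.02 m/s); the robot touches nothing.
It fails at once if the yellow cover's pin is pushed in by more than 3 mm (distance of pin_c_top from where it was at the start of the episode above 0.003 m).
It fails at once if the dish is shifted by more than 20 mm (distance of dish from where it was at the start of the episode above 0.02 m).
It also fails if it takes over 32 s, if anything falls off the work surface, if the arm or the gripper's body presses on something with over 40 N, if the wrist force passes 120 N, or if a joint passes its speed limit or range.

## Working session

There is one attempt and no reset: what is moved stays moved. The work goes in short steps, Python scripts to look and compute and a tool call to move; the robot and the scene stay as the last step left them, time stands still between calls to the robot, and variables do not carry over. Pictures are saved under pics/ and viewed, about 8 in all and at most 12, crops included, and the job is handed in when it is done.

Besides the shell and the picture viewer there is one more tool, called after "Request:" as a command line: name --argument value ..., lists and objects as JSON in quotes. play_rows: Moves the arm, as the interface text tells. Shifts and turns lie within -1 to 1; 1 stands for 0.3 m of shift or pi/2 rad of turn. Its arguments: {"type":"object","properties":{"rows":{"type":"array"},"force":{"type":"number"}},"required":["rows"]}

```bash
mkdir -p pics
cat > h.py <<'E'
import numpy as np, cv2
from plant import ctrl, cams
def ray(c,u,v):
    k=np.array([[c['fx'],0,c['cx']],[0,c['fy'],c['cy']],[0,0,1]],float)
    # drawn = (1+k1 r^2)*slope
    s=cv2.undistortPoints(np.array([[[u,v]]],float),k,np.array([c['k1'],0,0,0,0],float))[0,0]
    V=np.array(c['view']);R=V[:3,:3];t=V[:3,3]
    return -R.T@t, R.T@np.array([s[0],s[1],1])
def onz(c,u,v,z):
    o,d=ray(c,u,v); return o+d*(z-o[2])/d[2]
def save(n,p,img): cv2.imwrite('pics/'+p+'.png',img[:,:,::-1])
E
python3 - <<'E'
from h import *
a=[cams.read_camera(n) for n in('scene','top')]
for n,c in zip(('scene','top'),a):
    save(n,n+'0',c['color']); np.save(n+'0.npy',c,allow_pickle=True)
    print(n,c['fx'],c['k1'],np.round(ray(c,280,210),3))
s=ctrl.get_state();print(s['time'],s['eef_pos'],s['tcp_rot'],s['contact_force'])
E
```

```text
scene 473.3908760710073 -0.06858822679636563 [[ 0.943 -0.461  0.941]
 [-0.351  0.509 -0.787]]
top 476.10955735422397 -0.15220716955380936 [[ 0.436  0.009  1.031]
 [ 0.153  0.008 -0.988]]
0.1 [ 0.20703129 -0.64184336  0.23007835] [ 0.41681154  0.57212137 -0.41575248  0.57104741] [-0.71967252 -0.1619893  -0.81131462]
```

View pics/scene0.png

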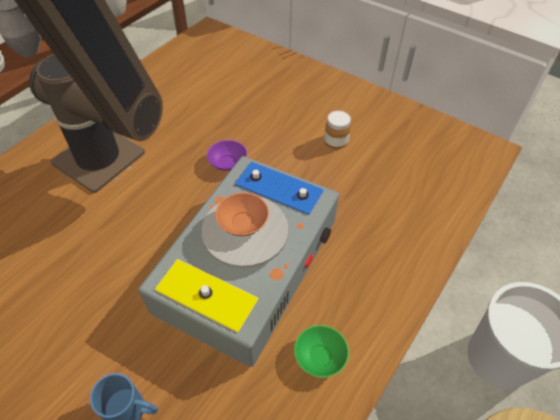

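View pics/top0.png

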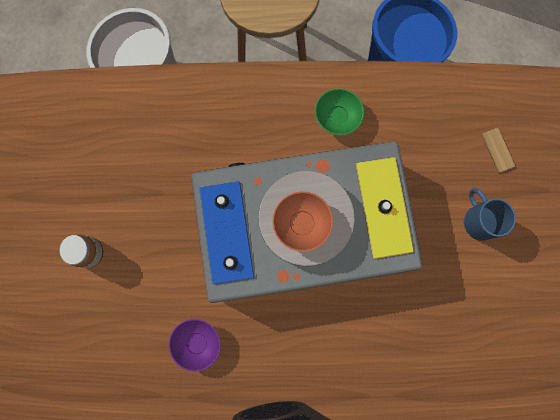

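Scene and top both show the blue cover with pins at top px (222,201) and (230,263). The yellow cover's single pin is at (386,206) and the terracotta dish at (302,222). The green and purple bowls are look-alikes, and the white jar at (75,250) is not part of the job.

Run:
```python
from h import *
from scipy.spatial.transform import Rotation as Ro
C={n:np.load(n+'0.npy',allow_pickle=True).item() for n in('scene','top')}
g={'top':[(222,201),(230,263),(386,206)],'scene':[(303,193),(256,174),(205,291)]}
R={}
for n,c in C.items():
    for i,(u,v) in enumerate(g[n]):
        I=c['color'][v-14:v+15,u-14:u+15].astype(int)
        m=((I.min(2)>150)&(np.ptp(I,axis=2)<50)).astype(np.uint8)
        k,l,st,ce=cv2.connectedComponentsWithStats(m)
        j=1+np.argmax(st[1:,4]); p=ce[j]+[u-14,v-14]
        R[n,i]=ray(c,*p); print(n,i,p.round(1),st[j],onz(c,*p,.143).round(4))
for i in range(3):
    (o,d),(q,e)=R['top',i],R['scene',i]
    s=np.linalg.lstsq(np.c_[d,-e],q-o,rcond=None)[0]
    a,b=o+s[0]*d,q+s[1]*e; print(i,((a+b)/2).round(4),np.linalg.norm(a-b).round(4))
c=C['top'];print('dish',onz(c,302,222,.186),'head',onz(c,307,218,.152))
r=Ro.from_quat(ctrl.get_state()['tcp_rot']).as_matrix();print(r.round(3))
cr=[cv2.resize(C['top']['color'][165:300,190:300],None,fx=4,fy=4,interpolation=2),cv2.resize(C['top']['color'][165:300,350:440],None,fx=4,fy=4,interpolation=2)]
save(0,'crop1',np.hstack(cr))
```

```text
scene 0 [302.7 190.6] [11  9  7  6 33] [0.595  0.1297 0.143 ]
scene 1 [255.3 171.9] [10 10  7  5 28] [0.4761 0.1125 0.143 ]
scene 2 [204.7 289.2] [10  9  8  7 45] [ 0.5818 -0.1851  0.143 ]
top 0 [220.1 199.9] [ 9 10  7  7 39] [0.5943 0.1304 0.143 ]
top 1 [229.1 262.2] [10 10  7  7 42] [0.4762 0.1124 0.143 ]
top 2 [386.1 205.1] [11 10  7  7 39] [ 0.5817 -0.1848  0.143 ]
0 [0.5945 0.1306 0.1418] 0.0001
1 [0.4762 0.1124 0.1431] 0.0001
2 [ 0.5817 -0.1849  0.1426] 0.0002
dish [ 0.54521812 -0.02280973  0.186     ] head [ 0.55704775 -0.03350719  0.152     ]
[[-0.     0.952  0.307]
 [ 0.002  0.307 -0.952]
 [-1.     0.    -0.002]]
```

View pics/crop1.png

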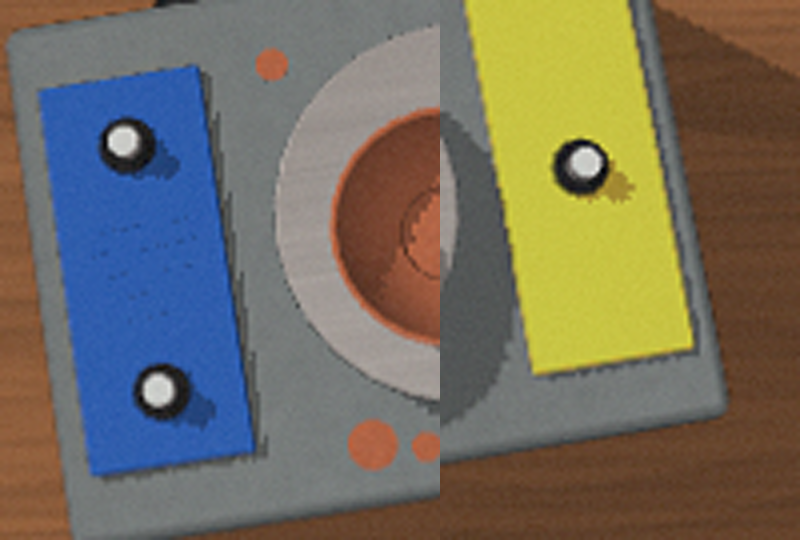

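Both views agree to 0.2 mm, and the crop confirms the blue cover carries the two pins (A, B) and the yellow cover one (C). Moving over pin A high above the dish, with the jaws shut.

Request:
play_rows --rows '[[0,[-0.12,0.2,-0.2],[0,0,0]],[0,[-0.12,0.9,-0.9],[0,0,0]],[0,[-0.12,0.9,-0.9],[0,0,0]],[0,[-0.12,0.9,-0.9],[0,0,0]],[0,[-0.12,0.9,-0.9],[0,0,0]],[0,[-0.12,0.9,-0.9],[0,0,0]],[0,[-0.12,0.9,-0.9],[0,0,0]],[0,[-0.12,0.9,-0.9],[0,0,0]],[0,[-0.12,0.9,-0.9],[0,0,0]],[0,[-0.12,0.9,-0.9],[0,0,0]]]' --force 40

```text
time: 0.93
eef_pos: [0.3828, -0.2981, 0.2673]
tcp_rot: [0.416, 0.573, -0.414, 0.572]
contact_force: [0.1, 0.4, -0.5]
opening: -0.002
```

Request:
play_rows --rows '[[0,[0,0.9,-0.9],[0,0,0]],[0,[0,0.9,-0.9],[0,0,0]],[0,[0,0.9,-0.9],[0,0,0]],[0,[0,0.9,-0.9],[0,0,0]],[0,[0,0.9,-0.9],[0,0,0]],[0,[0,0.9,-0.9],[0,0,0]],[0,[0,0.9,-0.9],[0,0,0]],[0,[0,0.9,-0.9],[0,0,0]],[0,[0,0.9,-0.9],[0,0,0]],[0,[0,0.9,-0.9],[0,0,0]]]'

```text
time: 1.77
eef_pos: [0.5568, 0.0417, 0.2667]
tcp_rot: [0.416, 0.573, -0.414, 0.572]
contact_force: [0.1, -0.2, -0.2]
opening: 0.001
```

```bash
cat > st.py <<'E'
from h import *
from scipy.spatial.transform import Rotation as Ro
s=ctrl.get_state();r=Ro.from_quat(s['tcp_rot']).as_matrix()
print(s['time'],s['eef_pos'].round(4),s['contact_force'].round(1),s['opening']);print(r.round(3),s['qpos'].round(2))
for p in((.5945,.1306,.16),(.4762,.1124,.16)): print((r.T@(np.array(p)-s['eef_pos'])/.3).round(3))
E
python3 st.py
```

```text
1.7667 [0.5568 0.0417 0.2667] [ 0.1 -0.2 -0.2] 0.0008015420496711115
[[ 0.     0.95   0.311]
 [ 0.002  0.311 -0.95 ]
 [-1.     0.001 -0.002]] [-0.11  0.    1.83  0.    1.31  1.15]
[ 0.356  0.211 -0.242]
[ 0.356 -0.182 -0.307]
```

Request:
play_rows --rows '[[0,[0,0.211,-0.242],[0,0,0]],[0,[0,0.211,-0.242],[0,0,0]],[0,[0,0.211,-0.242],[0,0,0]],[0,[0.1,0.211,-0.242],[0,0,0]],[0,[0.2,0.211,-0.242],[0,0,0]],[0,[0.3,0.211,-0.242],[0,0,0]],[0,[0.356,0.211,-0.242],[0,0,0]],[0,[0.356,0.211,-0.242],[0,0,0]],[0,[0.356,0.211,-0.242],[0,0,0]]]'

```text
time: 2.52
eef_pos: [0.5927, 0.1248, 0.1592]
tcp_rot: [0.416, 0.572, -0.417, 0.571]
contact_force: [0.5, 0.2, 0.1]
opening: -0.0
```

```bash
python3 st.py
python3 - <<'E'
from h import *
c=cams.read_camera('scene');save(0,'pre',cv2.resize(c['color'][110:250,180:380],None,fx=4,fy=4,interpolation=2))
E
```

```text
2.5167 [0.5927 0.1248 0.1592] [0.5 0.2 0.1] -0.0002854114436723771
[[-0.003  0.952  0.306]
 [-0.001  0.306 -0.952]
 [-1.    -0.003 -0.   ]] [ 0.04  0.21  1.81 -0.    1.13  1.3 ]
[-0.003  0.012 -0.017]
[-0.001 -0.382 -0.08 ]
```

View pics/pre.png

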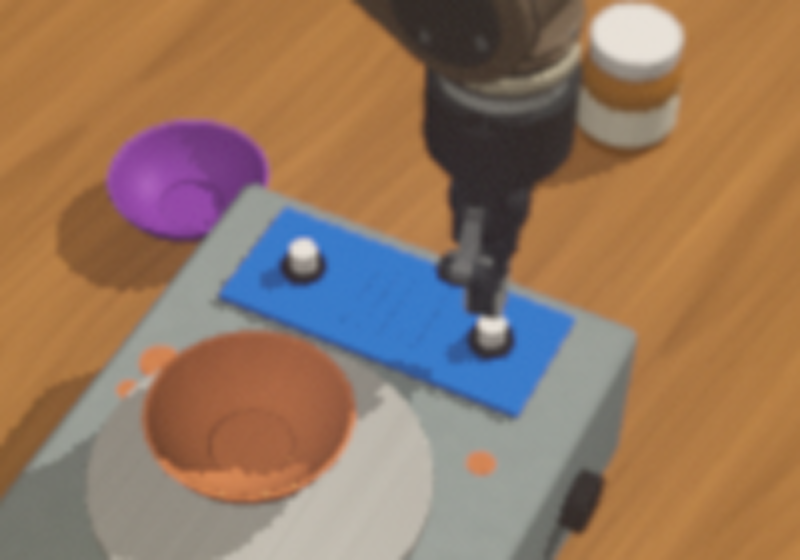

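Tips sit just above pin A (crop px about 490,310), a few mm short. Settling first, then correcting.

Request:
play_rows --rows '[[0,[0,0,0],[0,0,0]],[0,[0,0,0],[0,0,0]],[0,[0,0,0],[0,0,0]]]'

```text
time: 2.82
eef_pos: [0.5944, 0.1256, 0.1625]
tcp_rot: [0.417, 0.571, -0.416, 0.572]
contact_force: [0.5, 0.1, 0.7]
opening: -0.003
```

```bash
python3 st.py
```

```text
2.8167 [0.5944 0.1256 0.1625] [0.5 0.1 0.7] -0.002998814627290792
[[ 0.003  0.952  0.307]
 [ 0.     0.307 -0.952]
 [-1.     0.003  0.001]] [ 0.04  0.2   1.81 -0.    1.13  1.3 ]
[ 0.008  0.005 -0.016]
[ 0.007 -0.389 -0.079]
```

Request:
play_rows --rows '[[0,[0,0.005,-0.016],[0,0,0]],[0,[0,0.005,-0.016],[0,0,0]],[0,[0.03,0.005,-0.016],[0,0,0]],[0,[0.05,0.005,-0.016],[0,0,0]],[0,[0.065,0.005,-0.016],[0,0,0]],[0,[0.08,0.005,-0.016],[0,0,0]],[0,[0.09,0.005,-0.016],[0,0,0]],[0,[0.1,0.005,-0.016],[0,0,0]],[0,[0.1,0.005,-0.016],[0,0,0]]]'

```text
time: 3.57
eef_pos: [0.5931, 0.1308, 0.131]
tcp_rot: [0.416, 0.572, -0.417, 0.571]
contact_force: [-2.7, -0.1, 6.1]
opening: 0.001
```

```bash
python3 st.py
```

```text
3.5667 [0.5931 0.1308 0.131 ] [-2.7 -0.1  6.1] 0.0012805905051456422
[[-0.001  0.952  0.307]
 [ 0.     0.307 -0.952]
 [-1.    -0.001 -0.001]] [0.05 0.24 1.83 0.   1.08 1.31]
[-0.097  0.004  0.002]
[-0.096 -0.39  -0.061]
```

Request:
play_rows --rows '[[0,[0.004,0,0],[0,0,0]],[0,[0.007,0,0],[0,0,0]],[0,[0.007,0,0],[0,0,0]]]'

```text
time: 3.82
eef_pos: [0.5932, 0.1309, 0.131]
tcp_rot: [0.416, 0.572, -0.417, 0.571]
contact_force: [-6.8, 0.0, 12.6]
opening: -0.003
```

Pin A has stopped, with z steady at 0.131 and the force rising. Lifting and moving to B.

Request:
play_rows --rows '[[0,[-0.06,0,0],[0,0,0]],[0,[-0.12,0,0],[0,0,0]],[0,[-0.12,-0.1,-0.015],[0,0,0]],[0,[-0.12,-0.2,-0.03],[0,0,0]],[0,[-0.12,-0.3,-0.045],[0,0,0]],[0,[-0.12,-0.39,-0.061],[0,0,0]],[0,[-0.12,-0.39,-0.061],[0,0,0]],[0,[-0.12,-0.39,-0.061],[0,0,0]],[0,[-0.12,-0.39,-0.061],[0,0,0]],[0,[-0.12,-0.39,-0.061],[0,0,0]]]'

```text
time: 4.65
eef_pos: [0.4776, 0.1123, 0.1647]
tcp_rot: [0.417, 0.571, -0.416, 0.572]
contact_force: [0.2, -0.5, 0.8]
opening: 0.001
```

```bash
python3 st.py
```

```text
4.65 [0.4776 0.1123 0.1647] [ 0.2 -0.5  0.8] 0.0011972659531140194
[[ 0.001  0.952  0.307]
 [ 0.     0.307 -0.952]
 [-1.     0.001  0.   ]] [ 0.02 -0.06  2.08  0.    1.12  1.28]
[0.016 0.39  0.061]
[ 0.016 -0.004 -0.002]
```

Request:
play_rows --rows '[[0,[0.04,-0.004,-0.002],[0,0,0]],[0,[0.06,-0.004,-0.002],[0,0,0]],[0,[0.075,-0.004,-0.002],[0,0,0]],[0,[0.09,-0.004,-0.002],[0,0,0]],[0,[0.1,-0.004,-0.002],[0,0,0]],[0,[0.11,-0.004,-0.002],[0,0,0]],[0,[0.115,-0.004,-0.002],[0,0,0]],[0,[0.12,-0.004,-0.002],[0,0,0]],[0,[0.12,-0.004,-0.002],[0,0,0]]]'

```text
time: 5.4
eef_pos: [0.475, 0.1125, 0.1309]
tcp_rot: [0.415, 0.573, -0.417, 0.571]
contact_force: [-9.6, -1.2, 16.3]
opening: 0.001
```

Pin B is stopped too. Lifting straight up and away from the dish, then checking.

Request:
play_rows --rows '[[0,[-0.1,0,0],[0,0,0]],[0,[-0.2,0,0],[0,0,0]],[0,[-0.3,0,0],[0,0,0]],[0,[-0.4,0,0],[0,0,0]],[0,[-0.4,0,-0.12],[0,0,0]],[0,[-0.4,0,-0.25],[0,0,0]],[0,[-0.4,0,-0.4],[0,0,0]],[0,[-0.4,0,-0.5],[0,0,0]],[0,[-0.4,0,-0.5],[0,0,0]],[0,[-0.4,0,-0.5],[0,0,0]]]'

```text
time: 6.23
eef_pos: [0.4283, 0.2566, 0.2475]
tcp_rot: [0.415, 0.573, -0.416, 0.572]
contact_force: [0.1, -0.2, 0.7]
opening: 0.003
```

```bash
python3 - <<'E'
from h import *
a=cams.read_camera('scene');b=cams.read_camera('top')
save(0,'end',np.vstack([cv2.resize(a['color'][140:330,140:360],(660,300)) if 0 else cv2.resize(a['color'][150:330,140:360],None,fx=1.8,fy=1.8,interpolation=2),cv2.resize(b['color'][140:305,190:426],(396,277))]))
for n,c in(('scene',a),('top',b)):
    o=np.load(n+'0.npy',allow_pickle=True).item()['color']
    for im in(o,c['color']):
        h=cv2.cvtColor(im,cv2.COLOR_RGB2HSV);m=cv2.inRange(h,(3,130,60),(11,255,255))
        k,l,st,ce=cv2.connectedComponentsWithStats(m)
        # largest terracotta blob near the dish
        u,v=(242,215) if n=='scene' else (302,222)
        j=max(range(1,k),key=lambda i:st[i,4]*(np.hypot(*(ce[i]-[u,v]))<25));print(n,'dish',ce[j].round(1),st[j,4])
E
python3 st.py
```

```text
scene dish [247.2 210. ] 1115
scene dish [246.1 210.6] 1203
top dish [302.4 221. ] 2802
top dish [302.4 221. ] 2807
6.3333 [0.4291 0.2549 0.2477] [1.  1.2 0.1] 0.0023638943500189774
[[-0.001  0.952  0.307]
 [-0.001  0.307 -0.952]
 [-1.    -0.001  0.001]] [ 0.33 -0.12  1.98 -0.    1.28  1.59]
[0.292 0.398 0.564]
[0.293 0.004 0.5  ]
```

View pics/end.png

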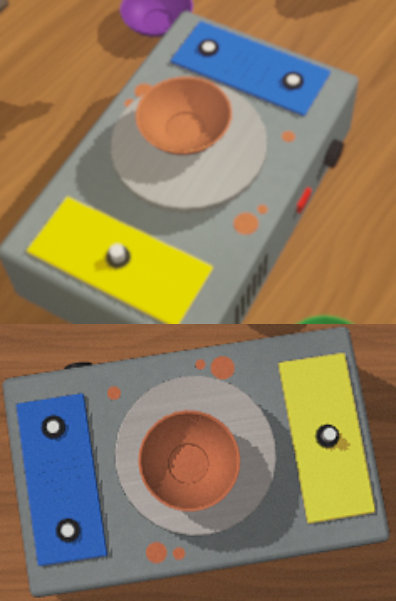

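Both blue pins are now flush (crop px 208,47 and 292,80). The yellow pin still stands up at (118,253), the dish has not moved, and the arm is clear.

```bash
python3 -c "
from plant import ctrl
print(ctrl.sign_off())"
```

```text
the job is handed in; nothing more can be done
None
```

I pushed both white pins of the blue cover down to their stops with the jaws shut, and handed the job in at about 6.3 s.

- **Blue pins:** The tool tip stopped at z = 0.131 m on both. On pin A the force rose from 6 to 13 N with no further travel. On pin B it reached 16 N at the last reading. In the final pictures both look flush with their collars.
- **Yellow pin:** It still stands up, and the arm never went near it except high above.
- **Dish:** It has not moved in the top view (centre at pixel 302.4, 221.0 before and after). The scene view differed by about 1 pixel, with a slightly larger colour blob, probably from changed shading.
- **Arm:** It is parked clear of everything at z = 0.248 m, and no check failed.

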